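Put the coin sorter back together

TASK

Put the coin sorter back together for the next count: on its catch box stack the sieve with the smallest holes, then the sieve with the medium holes, then the one with the largest holes, and the lid on top. Each part must sit level and fully home on the one below, lined up with the catch box, and at the end everything is let go. Leave the orange cup and the two coin rolls standing where they are.

Things in the scene. Friction and masses are not known exactly. Their poses are not given: they have to be found in the camera images.
- catch_box: The fixed bottom of the coin sorter: a grey open box without holes, black floor, 100 mm (its x) by 60 mm (its y) outside with 4 mm walls, on a flange 120 by 80 mm and 6 mm thick; its rim is 50 mm above the table. Origin: centre of its underside, on the table; z up, x along its length. It cannot be moved.
- sieve_small_mid (a point): Loose grey tray, 100 (x) by 60 (y) mm, 4 mm walls, 50 mm high, sieve floor 18 mm below the rim with 8 small holes (2 rows of 4, 16.5 mm). 4 feet (5 mm high, 8 mm wide, at +-36, +-16 mm) drop inside the walls below, 6 mm play each way; its underside lies on that rim: each sieve adds 45 mm. 0.08-0.16 kg. Half-turn symmetric. Point: centre, 25 mm above the feet's undersides; z up, x lengthwise.
- sieve_medium_mid (a point): Loose grey tray, 100 (x) by 60 (y) mm, 4 mm walls, 50 mm high, sieve floor 18 mm below the rim with 6 medium holes (2 rows of 3, 21.5 mm). 4 feet (5 mm high, 8 mm wide, at +-36, +-16 mm) drop inside the walls below, 6 mm play each way; its underside lies on that rim: each sieve adds 45 mm. 0.08-0.16 kg. Half-turn symmetric. Point: centre, 25 mm above the feet's undersides; z up, x lengthwise.
- sieve_large_mid (a point): Loose grey tray, 100 (x) by 60 (y) mm, 4 mm walls, 50 mm high, sieve floor 18 mm below the rim with 3 large holes (1 row, 27 mm). 4 feet (5 mm high, 8 mm wide, at +-36, +-16 mm) drop inside the walls below, 6 mm play each way; its underside lies on that rim: each sieve adds 45 mm. 0.08-0.16 kg. Half-turn symmetric. Point: centre, 25 mm above the feet's undersides; z up, x lengthwise.
- lid_grip (a point): Loose grey lid, 0.07-0.13 kg: plate 100 (x) by 60 (y) by 8 mm; feet beneath as the sieves' (5 mm, 6 mm play); on top a grip bar 56 (x) by 18 (y) mm, 36 mm high. Point: in the bar, 36 mm above the feet's undersides, 23 above the plate's top, 13 below the bar's top; z up. Seated, the plate's underside lies on the top rim. Starts on the table. Half-turn symmetric.
- cup_mid (a point): A loose, light orange plastic cup standing among the parts, 68 mm across the rim, 75 mm high. The point is its centre, half-way up. To be left standing where it is.
- roll_left_mid (a point): A loose paper-wrapped roll of coins standing on end at the left of the work area (y above 0), 26 mm across, 50 mm high. The point is its centre. To be left standing where it is.
- roll_right_mid (a point): A loose paper-wrapped roll of coins standing on end at the right of the work area (y below 0), 26 mm across, 50 mm high. The point is its centre. To be left standing where it is.
Not all that is in view belongs to the job. Leave any green look-alike of the part that bears lid_grip alone.

How it is judged (in metres and radians):
On the way, in this order (a step that is already met when the one before it is completed fails the run):
1. The small-holed sieve is seated on the catch box (z of sieve_small_mid in the frame of catch_box between 0.067 and 0.073 m and horizontal distance between sieve_small_mid and catch_box below 0.02 m and angle between sieve_small_mid's own z axis and vertical below 0.06 rad and angle between the x axis of sieve_small_mid and the x axis of catch_box, either way round below 0.25 rad), for 0.2 s.
2. The medium-holed sieve is seated on the small-holed one (z of sieve_medium_mid in the frame of catch_box between 0.112 and 0.118 m and horizontal distance between sieve_medium_mid and catch_box below 0.02 m and angle between sieve_medium_mid's own z axis and vertical below 0.06 rad and angle between the x axis of sieve_medium_mid and the x axis of catch_box, either way round below 0.25 rad), for 0.2 s.
3. The large-holed sieve is seated on the medium-holed one (z of sieve_large_mid in the frame of catch_box between 0.157 and 0.163 m and horizontal distance between sieve_large_mid and catch_box below 0.02 m and angle between sieve_large_mid's own z axis and vertical below 0.06 rad and angle between the x axis of sieve_large_mid and the x axis of catch_box, either way round below 0.25 rad), for 0.2 s.
4. The lid is seated on the large-holed sieve (z of lid_grip in the frame of catch_box between 0.213 and 0.219 m and horizontal distance between lid_grip and catch_box below 0.02 m and angle between lid_grip's own z axis and vertical below 0.06 rad and angle between the x axis of lid_grip and the x axis of catch_box, either way round below 0.25 rad), for 0.2 s.
At the end, for the whole second after the job is handed in: On the catch box, upwards: small-, medium-, large-holed sieve, lid; each at its seated height within 3 mm, tilted under 0.06 rad, centre within 20 mm of the catch box's seen from above, length within 0.25 rad of its length (either way round), at rest and let go (all of step 1 and all of step 2 and all of step 3 and all of step 4 and linear speed of each of sieve_small, sieve_medium, sieve_large, lid below 0.02 m/s); the robot touches nothing.
It fails at once if The orange cup is knocked over or pushed more than 30 mm (distance of cup_mid from where it was at the start of the episode above 0.03 m or angle between cup_mid's own z axis and vertical above 0.5 rad).
It fails at once if The left coin roll is knocked over or pushed more than 30 mm (distance of roll_left_mid from where it was at the start of the episode above 0.03 m or angle between roll_left_mid's own z axis and vertical above 0.5 rad).
It fails at once if The right coin roll is knocked over or pushed more than 30 mm (distance of roll_right_mid from where it was at the start of the episode above 0.03 m or angle between roll_right_mid's own z axis and vertical above 0.5 rad).
It also fails if it takes over 115 s, if anything falls off the work surface, if the arm or the gripper's body presses on something with over 40 N, if the wrist force passes 120 N, or if a joint passes its speed limit or range.

ROBOT

A 7-joint arm with a two-finger parallel gripper is mounted at the origin on the work surface. World frame = base frame: x ahead of the robot, y to its left, z up, the work surface at z = 0. Lengths are in mm, angles in degrees, forces in N, time in s.
With the tool pointing down it reaches from about 425 to 800 mm from the base axis. Payload 8.3 kg.
Tool frame: the origin (TCP) lies between the finger pads; the fingertips stand 8 mm ahead of it and the grasp point (between the pads) lies 11 mm behind it; z points along the fingers, y is the line along which they close (so a half turn about z gives the same grasp; the last joint's range is limited). The gripper opens to 85 mm and grips with 20 to 120 N. Pads are 22 mm wide; open, the fingers measure 114 mm over their backs; the gripper's body (76 mm by 85 mm) begins 54 mm behind the grasp point. The pads swing forward as they close: fully open they stand 13 mm farther back than shut.
Start: joints at [72.084, 21.967, 0.94, 78.501, -0.361, 79.538, -2.664], TCP at [154.545, -605.574, 239.279] pointing down, gripper open.
Joint ranges: [-169.22, 169.22], [-14.56, 117.87], [-87.37, 89.26], [10.42, 133.3], [-82.24, 262.24], [0.94, 117.77], [-172.7, 172.7]. Speed limits (degrees/s): [136.94, 136.94, 172.46, 172.46, 180, 180, 180].

INTERFACE

Orientations are given as [roll, pitch, yaw] about the fixed x, y, z axes, in that order (R = Rz(yaw) Ry(pitch) Rx(roll)).
In Python, from workcell import * gives the robot as it stands. Calls block until the motion is done:
- move_ptp(position, orientation): joint-space move of the TCP to a pose.
- servo_line(position, frame=None, v=150, force_limit=None): straight line of the TCP; frame=None keeps the orientation; v is the mean speed in mm/s. With force_limit (N) it stops when the force on the tool has changed by that much, and returns True; else False.
- movej(angles): joint-space move.
- move_gripper(opening): opening from 0.0 (shut) to 1.0 (fully open); the grip force is fixed at half the most; returns when the fingers have stopped.
- hold(seconds).
- inverse_kinematics(position, orientation): joint angles nearest the present ones, or None.
- get_obs(): the state.
- snapshot(name): name is "scene" or "top" or "wrist"; returns a dict with "color" (384x512x3 uint8, blue, green, red), "fx", "fy", "cx", "cy" (pixels), "extrinsics" (4x4, takes a point from camera to world coordinates). Camera axes: x right, y up, looking along -z (the intrinsics and any distortion apply to the point x, -y, -z); pixel columns grow to the right and rows downward; lengths in mm; the calibration is good to about 2 mm. The wrist camera is an equidistant fisheye: a pixel r from the principal point sees the ray r / f radians off the axis. A picture is of the moment at which its call begins. There is no depth.
A pose or a line that the arm cannot do raises IKError and nothing moves.
- job_done(): hands the job in; it is judged then, once.
The state is a dict: "t": time; "joints": joint angles; "dq": joint speeds; "tau": joint torques, N m; "ee_pos": TCP position; "eef_rot": TCP orientation; "contact_force": force on the tool from outside, world axes, zero at the start; "torque": the same for the moment, N m; "opening": opening from 0.0 (shut) to 1.0 (fully open); "gripper_force": force on a finger pad.
Only numpy, scipy, OpenCV 4.12 (cv2) and the standard library are available. Lean on these libraries where they do the work, as an engineer would, in place of code of your own. Each camera call takes 0.05 s, during which the arm holds its last target. There are 200 camera calls.

## Working session

There is one attempt and no reset: what is moved stays moved. The work goes in short steps, each a Python script; the robot and the scene stay as the last script left them, time stands still between calls to the robot, and variables do not carry over. Pictures are saved under pics/ and viewed, at most 14 in all, crops included, and the job is handed in when it is done.

```bash
mkdir -p pics && python3 - <<'E'
from workcell import *
import cv2,numpy as np,pickle
S={n:snapshot(n) for n in("scene","top")}
pickle.dump(S,open("s0.pkl","wb"))
for n in S:
    cv2.imwrite(f"pics/{n}0.png",cv2.resize(S[n]["color"],(800,600),interpolation=cv2.INTER_CUBIC))
    print(n,S[n]["fx"],S[n]["fy"],S[n]["cx"],S[n]["cy"],S[n].keys());print(np.round(S[n]["extrinsics"],3))
o=get_obs();print(o["t"],o["eef_rot"])
E
```

```text
scene 361.27332519061974 361.27332519061974 253.51153820410758 194.06586443424527 dict_keys(['color', 'fx', 'fy', 'cx', 'cy', 'extrinsics'])
[[-5.860000e-01 -4.570000e-01  6.690000e-01  1.075225e+03]
 [ 8.100000e-01 -3.350000e-01  4.810000e-01  3.659390e+02]
 [ 4.000000e-03  8.240000e-01  5.660000e-01  5.133980e+02]
 [ 0.000000e+00  0.000000e+00  0.000000e+00  1.000000e+00]]
top 415.00913275090284 415.00913275090284 256.94669592948395 195.47755472637357 dict_keys(['color', 'fx', 'fy', 'cx', 'cy', 'extrinsics'])
[[ 4.000000e-03  9.860000e-01 -1.680000e-01  3.445640e+02]
 [-1.000000e+00  0.000000e+00 -2.300000e-02 -5.183200e+01]
 [-2.300000e-02  1.680000e-01  9.860000e-01  1.155996e+03]
 [ 0.000000e+00  0.000000e+00  0.000000e+00  1.000000e+00]]
0.1 [-1.79898614e+02  1.04449949e-03  1.43156283e+01]
```

View pics/top0.png

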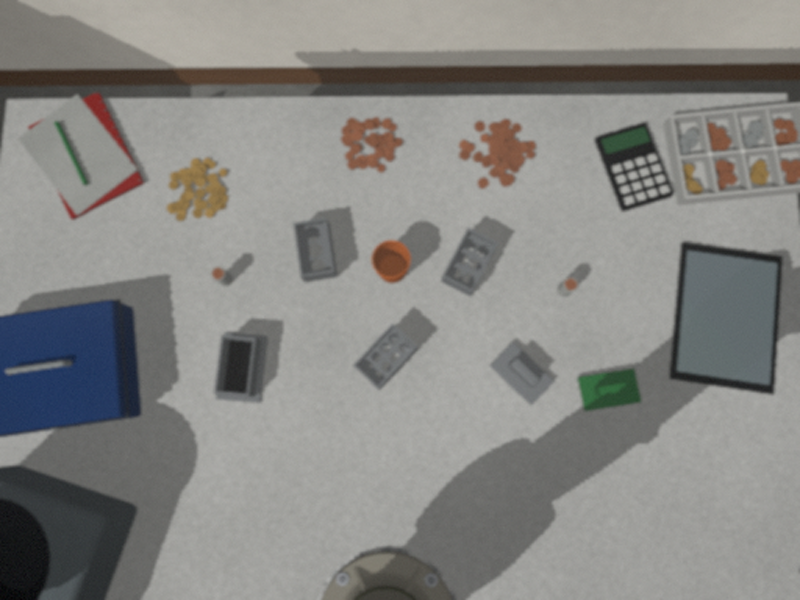

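View pics/scene0.png

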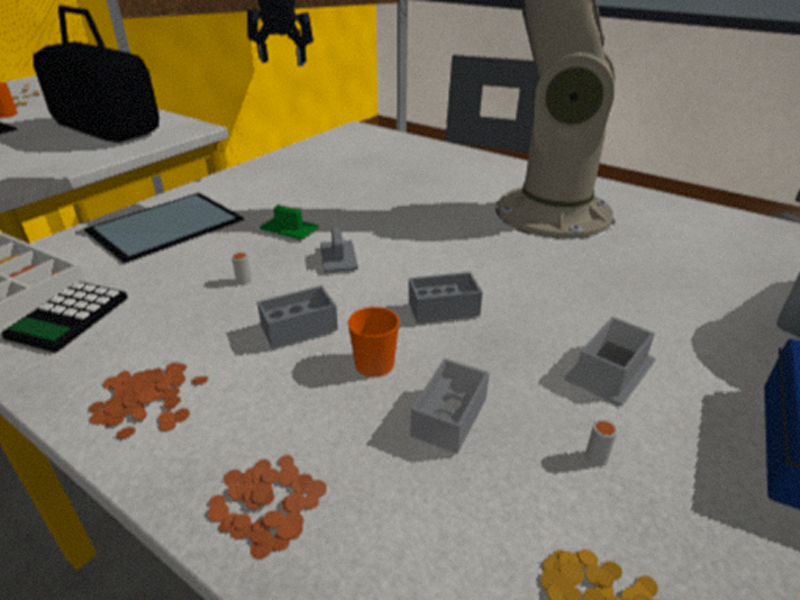

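Top view: catch box (240,365). The sieve candidates are the trays at (316,248), (470,260) and (393,350). The lid is grey at (523,370), with a green look-alike at (610,388). The cup is at (391,260) and the rolls at (218,272) and (570,285). Next I rectify at rim height for hole counts and corners.

```bash
cat > h.py <<'E'
import numpy as np,cv2,pickle
def proj(s,P):
    E=s["extrinsics"];p=(np.asarray(P,float)-E[:3,3])@E[:3,:3]
    return np.c_[s["cx"]+s["fx"]*p[:,0]/-p[:,2], s["cy"]-s["fy"]*p[:,1]/-p[:,2]]
def rect(s,z,c,w,h,k):
    "bird's eye of plane z; c=(x,y) world centre; image right=-y, down=-x; k px/mm"
    q=np.float32([[0,0],[w,0],[w,h],[0,h]])
    W=[[c[0]+(h/2-v)/k,c[1]-(u-w/2)/k,z] for u,v in q]
    H=cv2.getPerspectiveTransform(np.float32(proj(s,W)),q)
    return cv2.warpPerspective(s["color"],H,(w,h),flags=cv2.INTER_CUBIC)
E
python3 - <<'E'
from h import *
S=pickle.load(open("s0.pkl","rb"))
im=rect(S["top"],50,(450,0),800,600,1.6)
for u in range(0,800,80): cv2.line(im,(u,0),(u,4),(0,0,255),1)
cv2.imwrite("pics/r50.png",im)
# segment trays: compare chroma/brightness to table
g=cv2.cvtColor(S["top"]["color"],cv2.COLOR_BGR2GRAY)
m=(g<135).astype(np.uint8)
n,l,st,ce=cv2.connectedComponentsWithStats(m)
for i in range(1,n):
    if 100<st[i][4]<6000: print(st[i],ce[i].round())
for p in [(202,158),(222,165),(175,240),(252,222),(300,150),(150,234),(335,237)]: print(p,S["top"]["color"][p[1],p[0]])
E
```

```text
[493  68  19  26 367] [503.  81.]
[472  71  22  24 329] [483.  83.]
[451  73  22  25 348] [461.  86.]
[218  75  41  35 953] [236.  91.]
[432  75  20  25 299] [441.  88.]
[ 34  77  25  42 324] [46. 97.]
[ 294   76   49   43 1054] [321.  96.]
[ 380   78   56   58 1640] [405. 105.]
[477  97  22  24 311] [487. 110.]
[456  99  23  24 345] [465. 111.]
[ 108  101   39   40 1003] [127. 121.]
[499 101  13  18 202] [506. 109.]
[436 102  22  23 230] [443. 115.]
[434 121  78  21 156] [480. 126.]
[ 188  132   41   49 1493] [208. 156.]
[ 283  139   46   50 1263] [305. 163.]
[ 238  142   44   39 1037] [259. 161.]
[136 162  26  21 247] [149. 172.]
[357 169  21  20 189] [368. 178.]
[ 227  197   53   52 1237] [253. 222.]
[ 137  204   44   54 1790] [159. 230.]
[ 314  217   42   41 1020] [336. 236.]
(202, 158) [107 110 109]
(222, 165) [105 108 107]
(175, 240) [111 113 115]
(252, 222) [121 120 117]
(300, 150) [93 93 91]
(150, 234) [39 39 39]
(335, 237) [122 120 117]
```

View pics/r50.png

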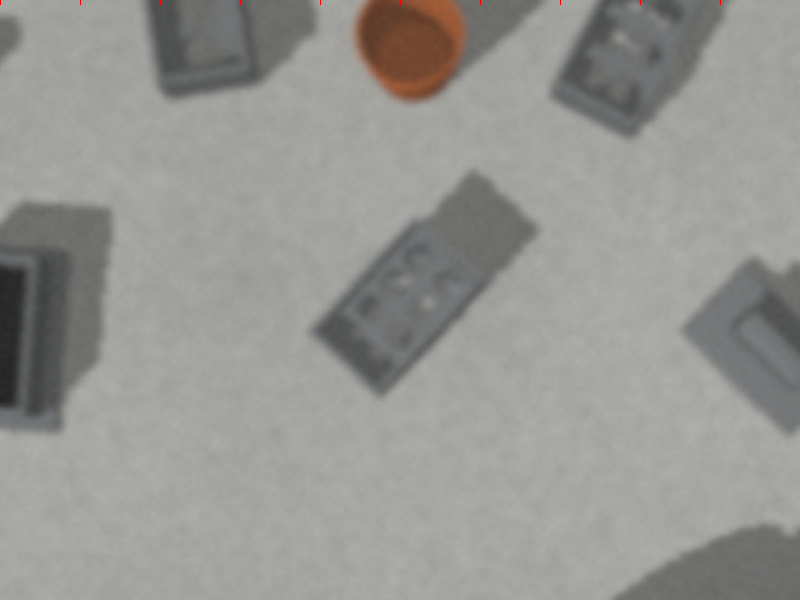

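The tray at the centre, top (393,350), shows 2x4 small holes. Next: tight tiles of all five parts at their own heights.

```bash
cat >> h.py <<'E'
def ray(s,u,v,z):
    E=s["extrinsics"];d=E[:3,:3]@np.array([(u-s["cx"])/s["fx"],-(v-s["cy"])/s["fy"],-1]);t=(z-E[2,3])/d[2]
    return E[:3,3]+t*d
E
python3 - <<'E'
from h import *
S=pickle.load(open("s0.pkl","rb"));s=S["top"]
T=[]
for n,(u,v),z in [("A",(316,248),50),("B",(470,258),50),("C",(391,352),50),("box",(238,363),50),("lid",(523,370),13)]:
    c=ray(s,u*.64,v*.64,z)[:2].round();print(n,c)
    t=rect(s,z,c,260,290,2)
    cv2.rectangle(t,(0,0),(259,289),(0,0,255),1);T.append(t)
# scene-view crop of left tray A
sc=S["scene"]["color"]; t=cv2.resize(sc[222:297,255:322],(260,290),interpolation=cv2.INTER_CUBIC);T.append(t)
cv2.imwrite("pics/tiles.png",np.vstack([np.hstack(T[:3]),np.hstack(T[3:])]))
for nm,(u,v),z in [("cup",(391,258),75),("rl",(218,272),50),("rr",(571,284),50)]: print(nm,ray(s,u*.64,v*.64,z).round())
E
```

```text
A [636. 126.]
B [ 617. -145.]
C [452.  -8.]
box [433. 255.]
lid [ 425. -238.]
cup [611.  -8.  75.]
rl [593. 297.  50.]
rr [ 571. -319.   50.]
```

View pics/tiles.png

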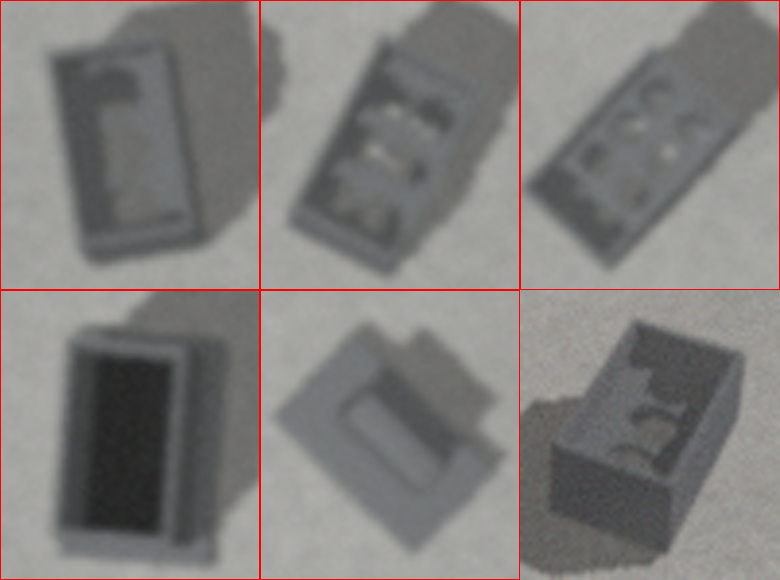

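Tile C is the 2x4 small sieve. A and B aren't clear enough to tell medium from large, so I look from above with the wrist camera, which also refines the poses.

```bash
python3 - <<'E'
from workcell import *
import cv2,numpy as np,pickle
W={}
for n,x,y,a in [("lid",425,-238,45),("B",617,-145,-26),("C",452,-8,-43),("A",636,126,11),("box",433,255,-4)]:
    try: move_ptp([x,y,260],[180,0,a])
    except IKError as e: print(n,"IK",e);continue
    hold(.2);W[n]=snapshot("wrist");o=get_obs();W[n]["ee"]=o["ee_pos"]
    print(n,o["t"],np.round(o["ee_pos"],1),np.round(o["joints"]),np.round(W[n]["extrinsics"][:3,3]))
pickle.dump(W,open("w0.pkl","wb"))
print(W["A"]["fx"],W["A"]["cx"],W["A"]["cy"]);print(W["A"]["extrinsics"].round(3))
f=lambda n:cv2.resize(W[n]["color"],(400,300),interpolation=cv2.INTER_AREA)
cv2.imwrite("pics/wr.png",np.vstack([np.hstack([f("A"),f("B")]),np.hstack([f("C"),f("lid")])]))
E
```

```text
lid 2.025 [ 424.7 -238.7  259.8] [ 45.   5. -21.  97.   2.  78. -21.] [ 476. -189.  395.]
B 3.675 [ 616.8 -145.5  260.3] [  25.   24.  -21.   74.    9.   83. -111.] [ 682. -179.  395.]
C 4.7917 [452.7  -8.6 259.7] [  22.    1.  -25.  101.    0.   78. -136.] [506. -60. 395.]
A 5.95 [635.8 124.9 260.9] [   8.   28.  -34.   71.   16.   85. -103.] [707. 137. 396.]
box 7.15 [434.  254.3 259.8] [   2.   10.  -41.   94.    6.   79. -133.] [507. 248. 395.]
297.3186396354542 256.31155244556714 188.5914450161951
[[ 1.88000e-01  9.41000e-01  2.81000e-01  7.06774e+02]
 [-9.82000e-01  1.80000e-01  5.40000e-02  1.37395e+02]
 [ 0.00000e+00 -2.86000e-01  9.58000e-01  3.96223e+02]
 [ 0.00000e+00  0.00000e+00  0.00000e+00  1.00000e+00]]
```

View pics/wr.png

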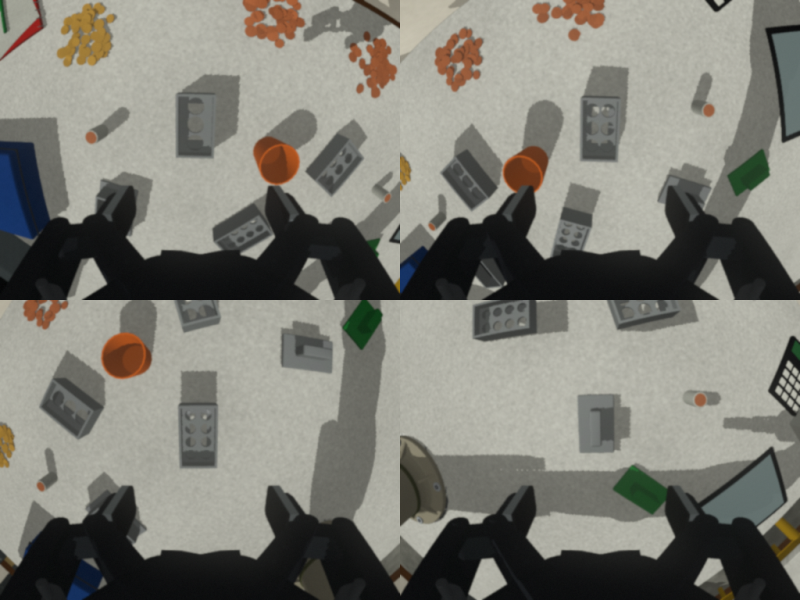

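```bash
cat >> h.py <<'E'
def fproj(s,P):
    E=s["extrinsics"];p=(np.asarray(P,float)-E[:3,3])@E[:3,:3]*[1,-1,-1]
    r=np.hypot(p[:,0],p[:,1]);k=s["fx"]*np.arctan2(r,p[:,2])/np.maximum(r,1e-9)
    return np.c_[s["cx"]+k*p[:,0],s["cy"]+k*p[:,1]]
def frect(s,z,c,a,w,h,k):
    "bird's eye, image up = world direction a (deg), centre c"
    a=np.radians(a);u,v=np.meshgrid(np.arange(w),np.arange(h));X=(h/2-v)/k;Y=-(u-w/2)/k
    P=np.stack([c[0]+X*np.cos(a)-Y*np.sin(a),c[1]+X*np.sin(a)+Y*np.cos(a),np.full(X.shape,z)],-1).reshape(-1,3)
    q=fproj(s,P).reshape(h,w,2).astype(np.float32)
    return cv2.remap(s["color"],q[...,0],q[...,1],cv2.INTER_CUBIC)
E
python3 - <<'E'
from h import *
W=pickle.load(open("w0.pkl","rb"))
D=dict(A=(636,126,11,50),B=(617,-145,-26,50),C=(452,-8,-43,50),lid=(425,-238,45,13),box=(433,255,-4,50))
T=[]
for n,(x,y,a,z) in D.items():
    t=frect(W[n],z,(x,y),a,260,290,2)
    cv2.rectangle(t,(70,45),(190,245),(0,0,255),1);T.append(t)
t=frect(W["lid"],49,(425,-238),45,260,290,2);cv2.rectangle(t,(112,89),(148,201),(0,0,255),1);T.append(t)
cv2.imwrite("pics/tiles2.png",np.vstack([np.hstack(T[:3]),np.hstack(T[3:])]))
E
```

```text
(no output)
```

View pics/tiles2.png

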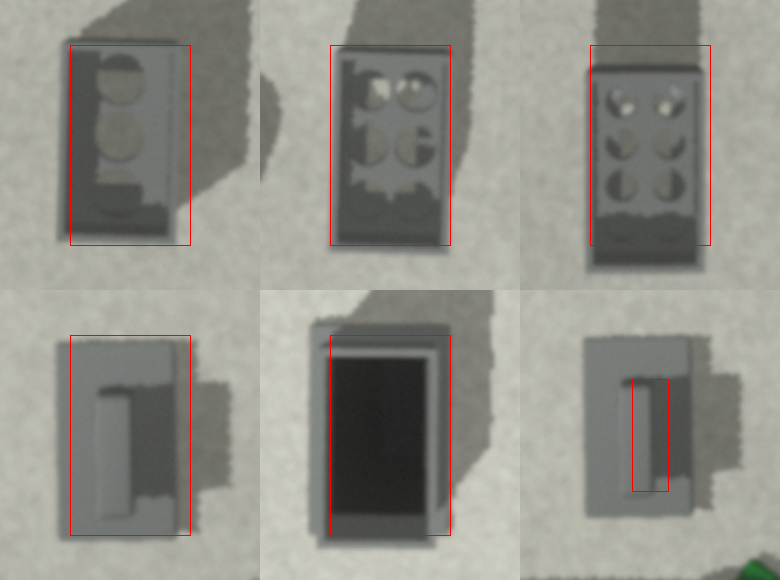

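A has 3 large holes in one row. B is 2x3 medium. C is small: its visible holes are about 16 mm, with a fourth row in shadow. I cross-check A and the box with both cameras, outlines drawn at my estimates.

```bash
python3 - <<'E'
from h import *
W=pickle.load(open("w0.pkl","rb"));s=pickle.load(open("s0.pkl","rb"))["top"]
D=dict(A=(635.8,132.1,8.7),box=(429,260,-4))
T=[]
for n,(x,y,a) in D.items():
  t1=frect(W[n],50,(x,y),a,400,300,2.4)
  ar=np.radians(a);h,w,k=300,400,2.4;u,v=np.meshgrid(np.arange(w),np.arange(h));X=(h/2-v)/k;Y=-(u-w/2)/k
  P=np.stack([x+X*np.cos(ar)-Y*np.sin(ar),y+X*np.sin(ar)+Y*np.cos(ar),np.full(X.shape,50.)],-1).reshape(-1,3)
  q=proj(s,P).reshape(h,w,2).astype(np.float32);t2=cv2.remap(s["color"],q[...,0],q[...,1],cv2.INTER_CUBIC)
  for t in(t1,t2):cv2.rectangle(t,(128,30),(272,270),(0,0,255),1);T.append(t)
cv2.imwrite("pics/tiles3.png",np.vstack([np.hstack(T[:2]),np.hstack(T[2:])]))
E
```

```text
(no output)
```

View pics/tiles3.png

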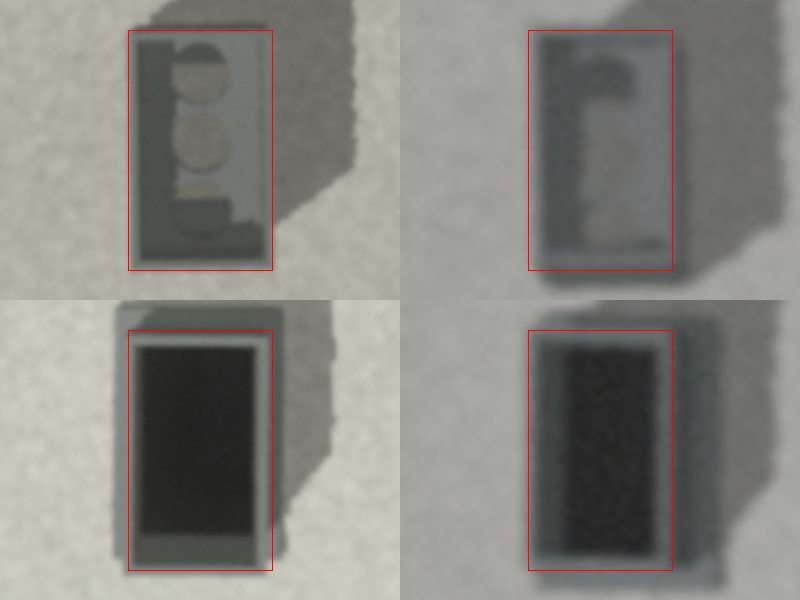

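Fit is good. Box ≈ (428.3, 260, -4°). Now the small sieve C goes onto the catch box.

```bash
cat > pick.py <<'E'
from workcell import *
import numpy as np,cv2,pickle
BOX=(428.3,260);BA=-4
def st(m):
    o=get_obs();print(m,round(o["t"],1),np.round(o["ee_pos"],1),"op",round(o["opening"],3),"gf",np.round(o["gripper_force"],1),"F",np.round(o["contact_force"],1),flush=True)
def go(x,y,a,tz,level,hop=200,fin=None):
    "grasp with TCP at z=tz on the table, place raised by level"
    move_gripper(1.0)
    move_ptp([x,y,hop],[180,0,a]);servo_line([x,y,tz+45],v=200)
    if servo_line([x,y,tz],v=60,force_limit=10): st("TOUCH");servo_line([x,y,hop]);return
    move_gripper(0.0 if fin is None else fin);hold(.2);st("gripped")
    servo_line([x,y,tz+60],v=100);st("lifted")
    zt=tz+level
    servo_line([x,y,max(hop,zt+40)],v=200)
    move_ptp([*BOX,zt+40],[180,0,BA]);hold(.2)
    servo_line([*BOX,zt+10],v=100);st("above")
    hit=servo_line([*BOX,zt-1.5],v=25,force_limit=8);hold(.2);st("down hit=%s want z %.1f"%(hit,zt))
def let(zup):
    move_gripper(1.0);hold(.2);st("open")
    p=get_obs()["ee_pos"];servo_line([p[0],p[1],p[2]+60],v=80)
    servo_line([p[0],p[1],zup],v=200);st("clear")
E
python3 - <<'E'
from pick import *
go(444.2,2.7,-43.3,22,45)
E
```

```text
gripped 10.7 [444.7   2.7  22.7] op 0.694 gf 64.0 F [-2.  -0.2  5.7]
lifted 11.4 [443.8   2.6  81.5] op 0.69 gf 64.5 F [-0.5 -0.2 -1.1]
above 13.9 [428.1 259.8  76.8] op 0.697 gf 64.5 F [-0.4 -0.5  0.4]
down hit=True want z 67.0 14.5 [428.6 260.1  67.7] op 0.69 gf 65.4 F [-0.8 -0.4  7.9]
```

```bash
python3 - <<'E'
from pick import *
from h import frect,proj
let(300)
W=snapshot("wrist");S=snapshot("scene")
pickle.dump((W,S),open("w1.pkl","wb"))
t=frect(W,95,BOX,BA,400,300,2.4);cv2.rectangle(t,(128,30),(272,270),(0,0,255),1)
q=proj(S,[[428,260,60]])[0].astype(int)
c=cv2.resize(S["color"][q[1]-45:q[1]+45,q[0]-60:q[0]+60],(400,300),interpolation=cv2.INTER_CUBIC)
cv2.imwrite("pics/p1.png",np.hstack([t,c]))
E
```

```text
open 15.1 [428.  259.7  67. ] op 0.995 gf 0.0 F [-0.  -1.1 -0.1]
clear 17.0 [427.6 259.3 298.7] op 0.995 gf 0.0 F [ 0.2  0.3 -0.4]
```

View pics/p1.png

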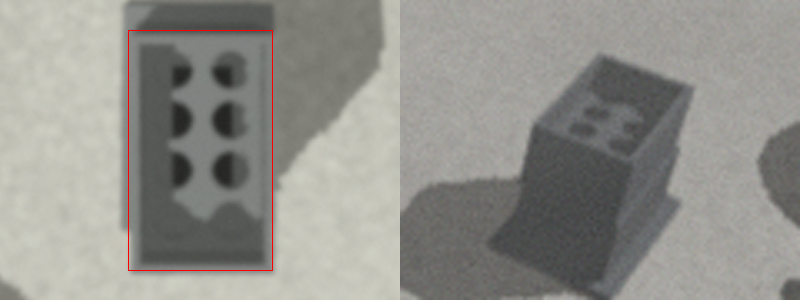

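The small sieve (4 rows at about 21 mm pitch) sits level and aligned on the box. Next the medium sieve, B.

```bash
python3 - <<'E'
from pick import *
go(614,-144.2,-28.3,22,90)
E
```

```text
gripped 21.2 [ 614.6 -144.3   22.8] op 0.69 gf 64.7 F [-0.1 -0.3  5.6]
lifted 22.0 [ 613.6 -144.3   81.5] op 0.692 gf 64.5 F [-0.6  0.2 -2.1]
above 25.0 [428.  260.  121.7] op 0.69 gf 64.5 F [ 0.  -0.  -1.4]
down hit=True want z 112.0 25.6 [428.6 260.1 112.8] op 0.698 gf 65.4 F [-1.1 -0.8  6. ]
```

```bash
python3 - <<'E'
from pick import *
let(330)
pickle.dump(snapshot("wrist"),open("w2.pkl","wb"))
go(635.8,132.1,8.7,22,135)
E
```

```text
open 26.2 [428.  259.7 112. ] op 1.002 gf 0.0 F [-0.6  0.9  0.3]
clear 28.1 [427.7 259.4 328.8] op 0.998 gf 0.0 F [-0.5  0.1 -0.3]
gripped 31.7 [636.3 132.3  22.8] op 0.689 gf 64.8 F [-0.8 -0.1  6. ]
lifted 32.4 [635.6 131.8  81.7] op 0.693 gf 64.4 F [-0.6 -1.2 -1.3]
above 34.8 [428.1 260.  166.8] op 0.692 gf 64.5 F [-0.   1.  -0.1]
down hit=True want z 157.0 35.4 [428.6 260.1 157.7] op 0.691 gf 65.1 F [-1.7  0.3  5.5]
```

```bash
python3 - <<'E'
from pick import *
from h import frect
let(360)
W=snapshot("wrist");W2=pickle.load(open("w2.pkl","rb"))
T=[frect(W2,140,BOX,BA,400,300,2.4),frect(W,185,BOX,BA,400,300,2.4)]
for t in T:cv2.rectangle(t,(128,30),(272,270),(0,0,255),1)
cv2.imwrite("pics/p2.png",np.hstack(T))
go(418.8,-235.3,45.2,29,180)
E
```

```text
open 36.0 [428.  259.7 156.9] op 0.997 gf 0.0 F [ 0.  -0.1 -0. ]
clear 37.8 [427.7 259.4 358.8] op 1.004 gf 0.0 F [-0.1 -0.  -0.7]
gripped 42.4 [ 418.9 -235.4   29.2] op 0.202 gf 58.7 F [-1.8  0.4  4.3]
lifted 43.2 [ 418.4 -235.2   88.5] op 0.201 gf 58.5 F [ 0.1 -0.  -1.7]
above 46.6 [428.1 259.9 218.9] op 0.201 gf 58.5 F [-0.4  0.3 -0.4]
down hit=True want z 209.0 47.3 [428.5 260.1 209.2] op 0.2 gf 59.6 F [-0.5 -1.5  6.9]
```

View pics/p2.png

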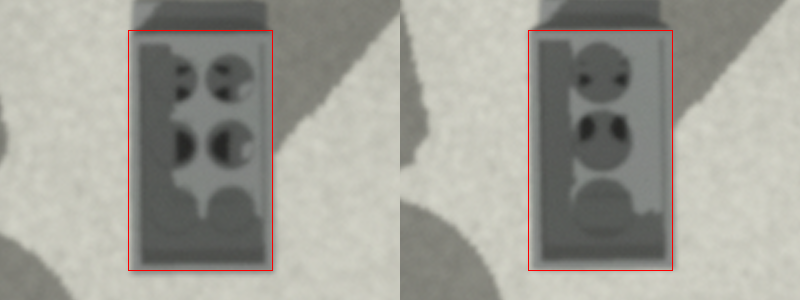

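Medium and large sieves both sit inside the outline. The lid stopped exactly 180 mm above its pick height, so it is home. Release and check.

```bash
python3 - <<'E'
from pick import *
from h import frect,proj
let(400)
W=snapshot("wrist");S=snapshot("scene")
t=frect(W,193,BOX,BA,400,300,2.4);cv2.rectangle(t,(128,30),(272,270),(0,0,255),1)
q=proj(S,[[428,260,110]])[0].astype(int)
c=cv2.resize(S["color"][q[1]-75:q[1]+75,q[0]-100:q[0]+100],(400,300),interpolation=cv2.INTER_CUBIC)
cv2.imwrite("pics/p3.png",np.hstack([t,c]))
E
```

```text
open 48.1 [428.2 259.8 208.5] op 1.0 gf 0.0 F [-1.1  0.1 -0.6]
clear 49.8 [428.  259.6 398.9] op 1.005 gf 0.0 F [ 0.5 -0.9 -0.4]
```

View pics/p3.png

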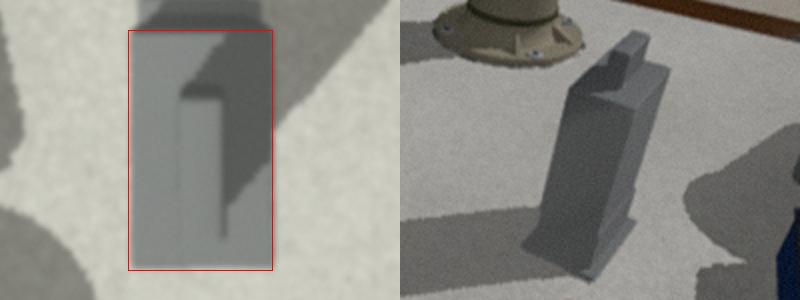

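The lid is flush and aligned, the stack is straight without gaps, and the gripper is clear.

```bash
python3 -c "
from workcell import *
print(job_done())"
```

```text
the job is handed in; nothing more can be done
None
```

The coin sorter is stacked on the catch box (small, medium and large sieve, then the lid), all seated, aligned and let go; I handed it in at about 50 s, but no verdict came back, and I did not picture the cup and rolls again after the moves.

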